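# Count along the rail to the third gap and push the chocolate in

### The job

The row in the sorting rack is counted from the end gap that already holds a chocolate: that is gap one. With a fingertip, count along the rack's back rail by touching it behind gap one, then gap two, then gap three, and not behind gap four; then push the loose chocolate that stands in front of the rack along the table into gap three, until none of it sticks out in front of the dividers. Do not lift or tip it, and leave the other things where they are.

Things in the scene. Friction and masses are not known exactly. Their poses are not given: they have to be found in the camera images.
- rack: Fixed sorting rack, 204 mm along y, 40 mm high: four gaps in a row, open at top and front (-x, towards the robot); chocolates in it stand on the table itself. Origin: on the table at its middle; x points to the back, y along the row. Aluminium dividers 4 mm thick, 24 mm high at y = -100, -50, 0, 50, 100 mm run from x = -36 mm to the back wall at x = 30 mm. Turned 0.2 to 0.55 rad clockwise.
- count_rail: The back rail: a rigid, fixed wooden bar 208 mm long (along the rack's y), 18 mm wide, flat on top, its top 40 mm above the table, on the rack's back wall from x = 29 to 47 mm in the rack frame. Origin: middle of its underside, 28 mm above the table; axes as the rack's.
- rail_a (a point): Point on the rail's top, in the middle of its width, behind the gap at the rack's +y end (left seen from the robot). Axes as the rack's. A touch counts as behind a gap when the TCP is within 24 mm of this point, seen from above.
- rail_b (a point): The same behind the second gap from the +y end, 50 mm from rail_a.
- rail_c (a point): The same behind the third gap from the +y end.
- rail_d (a point): The same behind the gap at the -y end.
- gap_a (a point): On the table, middle of the mouth of the gap at the +y end, halfway between the two round front posts (rack x = -36 mm), each 5 mm across and 26 mm high, that end the dividers. A gap is 46 mm wide, 45 mm between the posts, and 66 mm deep.
- gap_b (a point): The same for the second gap from the +y end.
- gap_c (a point): The same for the third gap from the +y end.
- gap_d (a point): The same for the gap at the -y end.
- chocolate: The loose chocolate to be pushed: a dark piped rosette, round, 39 x 36 mm across, 27 mm high, widest near its foot, about 18 g, standing upright on the table with its centre 40 to 54 mm in front of the line of front posts, up to 60 mm to either side of its middle. It slides easily. Origin: centre of its underside.
- first_chocolate: A like dark piped chocolate, 39 x 41 mm, 27 mm high, already standing in one of the two end gaps (either end): it marks gap one. Origin: centre of its underside.
- stamp: Loose hand stamp with a turned wooden grip, block 22 x 48 mm, 62 mm high, parked in the other end gap, gap four. Origin: centre of its underside.
- timer: Loose white kitchen timer standing on its edge on the table to the left of the work, 26 x 62 mm, 62 mm high. Origin: centre of its underside.
- sticker_roll: Loose white sticker roll lying flat on the table to the left of the work, 66 mm across, 24 mm high. Origin: centre of its underside.
Things that resemble listed ones, but are neither listed nor needed, are in the scene too. What is shaped like the chocolate but blue is not meant.

How it is judged:
By the outcome, as a careful person would: the job done as asked, in the order asked, and still so for the second after the job is handed in, with the robot touching nothing.
It also fails if it takes over 56 s, if anything falls off the work surface, if the arm or the gripper's body presses on something with over 40 N, if the wrist force passes 120 N, or if a joint passes its speed limit or range.

### The arm

A 6-joint arm with a two-finger parallel gripper is mounted at the origin on a cart in front of the work surface, level with it; the furniture and walls round the work are solid. World frame = base frame: x ahead of the robot, y to its left, z up, the work surface at z = 0. Lengths are in m, angles in rad, forces in N, time in s.
With the tool pointing down it reaches from about 0.225 to 0.875 m from the base axis. Payload 3.4 kg.
Tool frame: the origin (TCP) lies between the finger pads, 19 mm behind the fingertips; this is the grasp point; z points along the fingers, y is the line along which they close (so a half turn about z gives the same grasp; the last joint's range is limited). The gripper opens to 85 mm and grips with 20 to 120 N. Pads are 22 mm wide; open, the fingers measure 114 mm over their backs; the gripper's body (76 mm by 85 mm) begins 54 mm behind the grasp point. The pads swing forward as they close: fully open they stand 13 mm farther back than shut.
Start: joints at [-1.388, 0.276, 1.505, -0, 1.361, -0.121], TCP at [0.172, -0.549, 0.25] pointing down, gripper open.
Joint ranges: [-2.89, 2.89], [-0.75, 2.08], [0.22, 2.7], [-1.18, 4.32], [0.11, 2.71], [-2.7, 2.7]. Speed limits (rad/s): [2.57, 2.57, 3.14, 3.14, 3.14, 3.14].

### API

Orientations are given as a unit quaternion [w, x, y, z].
In Python, from rig import manip, eyes gives the robot as it stands.
- The arm moves only by the tool servo_tool, never from a script. Its argument "series" is text: rows parted by semicolons, each of 7 numbers parted by spaces: the shift along the tool's x, y, z in m, then the turn, a rotation vector about the tool's x, y, z in degrees, then the closure, from 0 (fully open) to 1 (shut). In form: dx dy dz ax ay az fingers; .... A call has 1 to 5 rows; each row is the pose to reach, as a shift and turn from the pose commanded when the call began, along the tool's axes at that moment; what a row does not reach only later rows make up. A row lasts 1/10 s, in which the tool goes at most 50 mm and 8.59 degrees, less where a joint would pass 70% of its speed; a pose out of reach is approached as far as the arm can. A call with a gripper value outside its range is refused whole. The fingers move at their own pace and stop on an object; "squeeze" is the grip in N (left out, the last holds). Time passes only in rows, so rows that repeat a pose let the fingers close. It gives the time, the measured TCP pose, the force, the opening and the grip force at its end, in the units of the state.
- manip.get_state(): the state, without advancing time (a new reading comes with each control period).
- eyes.get_image(name): name is "scene" or "side" or "wrist"; returns the picture (420x560x3 uint8, red, green, blue); there is no depth.
- eyes.camera_info(name): a dict with "fx", "fy", "cx", "cy" (pixels), "eye" and "orientation" of the camera in the world. Camera axes: x right, y down, z forward; pixel columns grow to the right and rows downward; lengths in m; the calibration is good to about 2 mm. A picture is of the moment at which its call begins: read the wrist's pose just before it. camera_info takes no time and is no camera call; for the wrist camera it gives the pose at the moment of the call.
- manip.sign_off(): hands the job in; it is judged then, once.
The state is a dict: "clock": time; "qpos": joint angles; "qd": joint speeds; "effort": joint torques, N m; "position": TCP position; "ee_rot": TCP orientation; "contact_force": force on the tool from outside, world axes, zero at the start; "moment": the same for the moment, N m; "width": finger opening in m; "gripper_force": force on a finger pad.
Only numpy, scipy, OpenCV 4.12 (cv2) and the standard library are available. Lean on these libraries where they do the work, as an engineer would, in place of code of your own. Each camera call takes 0.05 s, during which the arm holds its last target. There are 200 camera calls.

## Working session

There is one attempt and no reset: what is moved stays moved. The work goes in short steps, Python scripts to look and compute and a tool call to move; the robot and the scene stay as the last step left them, time stands still between calls to the robot, and variables do not carry over. Pictures are saved under pics/ and viewed, at most 10 in all, crops included, and the job is handed in when it is done.

Besides the shell and the picture viewer there is one more tool, called in YAML: its name, and indented under it one key for each argument. servo_tool: Moves the arm, as the interface text tells. Its arguments: {"type":"object","properties":{"series":{"type":"string"},"squeeze":{"type":"number"}},"required":["series"]}

```bash
mkdir -p pics; ls
cat > h.py <<'E'
import sys; sys.path.insert(0,'.')
import numpy as np, cv2
from scipy.spatial.transform import Rotation as R
from rig import manip, eyes
def rot(q): return R.from_quat([q[1],q[2],q[3],q[0]]).as_matrix()
def ray(c,u,v):
    d=rot(c["orientation"])@np.array([(u-c["cx"])/c["fx"],(v-c["cy"])/c["fy"],1]); return np.array(c["eye"]),d
def onplane(c,u,v,z):
    e,d=ray(c,u,v); return e+d*(z-e[2])/d[2]
def proj(c,p):
    q=rot(c["orientation"]).T@(np.array(p)-np.array(c["eye"])); return np.array([c["fx"]*q[0]/q[2]+c["cx"],c["fy"]*q[1]/q[2]+c["cy"]])
def save(n,f):
    im=eyes.get_image(n); cv2.imwrite(f'pics/{f}.png',cv2.cvtColor(im,cv2.COLOR_RGB2BGR)); return im
E
python3 - <<'E'
from h import *
for n in("scene","side"):
    save(n,n+'0'); c=eyes.camera_info(n); print(n,c, onplane(c,280,210,0))
s=manip.get_state(); print(s)
E
```

```text
pics
scene {'fx': 485.20617012710886, 'fy': 485.20617012710886, 'cx': 284.4981133853621, 'cy': 201.57199741674555, 'eye': array([0.05173681, 0.45712768, 0.66560397]), 'orientation': array([ 0.13479567, -0.29426863,  0.85599609, -0.40312131])} [ 0.52994475 -0.15166302  0.        ]
side {'fx': 445.33350772013165, 'fy': 445.33350772013165, 'cx': 284.26615391632345, 'cy': 211.78314518907933, 'eye': array([ 0.49271269, -0.92798114,  0.63923663]), 'orientation': array([-0.46526212,  0.88506218, -0.00568121,  0.01279938])} [0.51353613 0.00876019 0.        ]
{'clock': 0.1, 'qpos': array([-1.38801446e+00,  2.76526989e-01,  1.50601558e+00,  1.04163748e-05,
        1.36073571e+00, -1.20968697e-01]), 'qd': array([ 0.00063908, -0.00039737, -0.00263986, -0.00056301,  0.0008364 ,
        0.00081439]), 'effort': array([ 1.68978928e-03, -4.17698157e+01, -2.46404564e+01, -1.65060437e-04,
        5.75768208e-03,  3.10531948e-05]), 'position': array([ 0.17191501, -0.54822028,  0.24922532]), 'ee_rot': array([-8.42569470e-04,  9.88488915e-01,  1.51290960e-01, -2.09540198e-05]), 'contact_force': array([-0.65401734, -0.72282565,  0.30487464]), 'moment': array([0.01943406, 0.07438371, 0.00378328]), 'gripper_force': 0.0, 'width': 0.08551334888586859}
```

View pics/scene0.png

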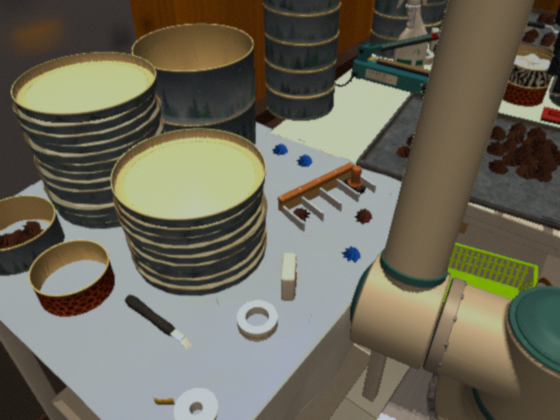

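View pics/side0.png

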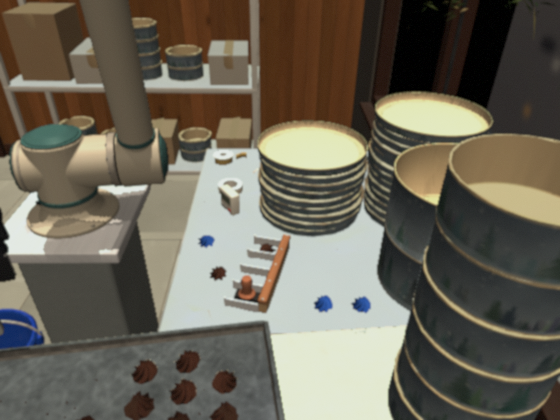

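Scene view: the orange rail runs from (280,200) to (355,170). A dark chocolate stands in the left (+y) end gap at (302,213), the stamp is in the right end gap at (355,180), and the loose dark rosette is at (363,215). Possible lookalikes are the blue rosettes at (352,254), (280,149) and (305,160), plus the dark ones on the tray at (520,150). In the side view the loose one is at (218,273), the one in the gap at (267,248) and the stamp at (246,288). So gap one is a, gap three is c.

Run:
```python
from h import *
a=cv2.imread('pics/scene0.png')[150:270,265:395]; b=cv2.imread('pics/side0.png')[220:320,190:300]
for n,rc in(("scene",(150,245,270,390)),("side",(225,315,195,300))):
    im=cv2.imread(f'pics/{n}0.png'); c=eyes.camera_info(n)
    hsv=cv2.cvtColor(im,cv2.COLOR_BGR2HSV); r0,r1,c0,c1=rc
    m=np.zeros(im.shape[:2],np.uint8); sub=hsv[r0:r1,c0:c1]
    dark=((sub[...,2]<95)&((sub[...,0]<20)|(sub[...,0]>165))&(sub[...,1]>50)).astype(np.uint8)
    wood=((sub[...,0]<20)&(sub[...,1]>130)&(sub[...,2]>=110)).astype(np.uint8)
    for nm,k in(("dark",dark),("wood",wood)):
        N,l,st,ce=cv2.connectedComponentsWithStats(k)
        for i in range(1,N):
            if st[i,4]>25:
                u,v=ce[i]+[c0,r0]; print(n,nm,st[i]+[c0,r0,0,0,0],(u.round(1),v.round(1)),onplane(c,u,v,.012 if nm=="dark" else .04).round(4))
                if nm=="wood":
                    pts=np.argwhere(l==i)[:,::-1]+[c0,r0]
                    print(cv2.boxPoints(cv2.minAreaRect(pts.astype(np.float32))).round(1).tolist())
A=cv2.resize(a,None,fx=3.1,fy=3.1,interpolation=2);B=cv2.resize(b,None,fx=3.6,fy=3.6,interpolation=2)
o=np.zeros((380,800,3),np.uint8);o[:A.shape[0],:A.shape[1]]=A;o[:B.shape[0],404:404+B.shape[1]]=B[:, :396]
cv2.imwrite('pics/crop.png',o)
```

```text
scene dark [362 150  10  10  32] (np.float64(366.6), np.float64(154.3)) [ 0.4849 -0.4297  0.012 ]
scene dark [372 167  18   8  45] (np.float64(380.6), np.float64(170.2)) [ 0.4265 -0.3933  0.012 ]
scene dark [279 168  86  44 840] (np.float64(323.1), np.float64(187.8)) [ 0.4932 -0.2573  0.012 ]
scene dark [294 209  14  12  99] (np.float64(300.6), np.float64(213.2)) [ 0.4818 -0.1588  0.012 ]
scene dark [357 209  15  15 146] (np.float64(363.7), np.float64(215.8)) [ 0.3759 -0.2319  0.012 ]
scene wood [279 163  82  38 421] (np.float64(319.2), np.float64(180.4)) [ 0.4955 -0.2429  0.04  ]
[[276.3999938964844, 191.39999389648438], [357.20001220703125, 159.8000030517578], [361.0, 169.39999389648438], [280.20001220703125, 201.10000610351562]]
scene wood [348 179  15   8  35] (np.float64(353.8), np.float64(183.4)) [ 0.4318 -0.2797  0.04  ]
[[347.3999938964844, 184.89999389648438], [348.3999938964844, 178.89999389648438], [362.1000061035156, 181.1999969482422], [361.1000061035156, 187.1999969482422]]
side dark [261 244  11   7  61] (np.float64(266.1), np.float64(247.1)) [ 0.4801 -0.1555  0.012 ]

[... 225 characters left out ...]
 (np.float64(245.9), np.float64(289.3)) [ 0.4417 -0.2875  0.012 ]
side wood [258 236  31  66 478] (np.float64(273.8), np.float64(270.2)) [ 0.4968 -0.2628  0.04  ]
[[257.1000061035156, 299.79998779296875], [283.20001220703125, 235.10000610351562], [291.6000061035156, 238.5], [265.5, 303.20001220703125]]
side wood [242 277   9   8  55] (np.float64(246.0), np.float64(280.5)) [ 0.4429 -0.292   0.04  ]
[[242.0, 277.0], [250.0, 277.0], [250.0, 284.0], [242.0, 284.0]]
side wood [239 290  17  10  90] (np.float64(247.0), np.float64(295.0)) [ 0.4468 -0.3312  0.04  ]
[[238.5, 292.1000061035156], [254.5, 289.6000061035156], [255.6999969482422, 297.70001220703125], [239.8000030517578, 300.1000061035156]]
```

View pics/crop.png

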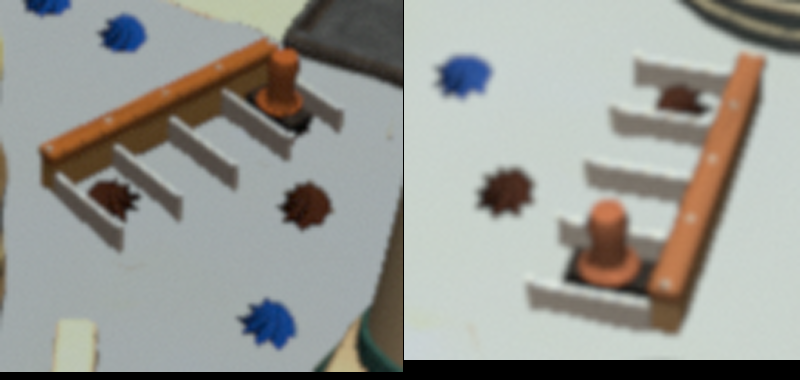

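The crop confirms the choice. The loose dark rosette is at (305,205) in the scene part and (506,190) in the side part, blue is excluded, and rail dots sit at each divider.

Run:
```python
from h import *
cs,cd=eyes.camera_info("scene"),eyes.camera_info("side")
def tri(p,q):
    (a,d),(b,e)=ray(cs,*p),ray(cd,*q); d/=np.linalg.norm(d); e/=np.linalg.norm(e)
    t=np.linalg.lstsq(np.c_[d,-e],b-a,rcond=None)[0]; P,Q=a+d*t[0],b+e*t[1]; return (P+Q)/2,np.linalg.norm(P-Q)
S=lambda x,y:(x/3.1+265,y/3.1+150)
D=lambda x,y:((x-404)/3.6+190,y/3.6+220)
for n,a,b in(("Lfront",(45,157),(738,55)),("Lback",(42,148),(763,60)),("Rfront",(275,46),(653,290)),("Rback",(268,38),(681,297)),("post01",(122,240),(636,70)),("post34",(341,122),(529,290)),("post12",(181,208),(612,115)),("post23",(235,176),(587,172)),("post3",(290,150),(560,228))):
    print(n,onplane(cs,*S(*a),.04 if n[0]!='p' else .025)[:2].round(4),onplane(cd,*D(*b),.04 if n[0]!='p' else .025)[:2].round(4),[np.round(k,4) for k in tri(S(*a),D(*b))])
print("choc",tri((363.7,215.8),(218.3,272.8)),"first",tri((300.6,213.2),(266.1,247.1)))
print("railmid",tri((319.2,180.4),(273.8,270.2)))
```

```text
Lfront [ 0.5199 -0.1373] [ 0.517  -0.1487] [array([ 0.5197, -0.141 ,  0.0358]), np.float64(0.0057)]
Lback [ 0.5272 -0.1434] [ 0.5321 -0.1537] [array([ 0.5318, -0.1481,  0.0352]), np.float64(0.0015)]
Rfront [ 0.4676 -0.3376] [ 0.4698 -0.3453] [array([ 0.4697, -0.342 ,  0.0366]), np.float64(0.0002)]
Rback [ 0.4768 -0.3431] [ 0.4841 -0.3503] [array([ 0.4819, -0.3479,  0.0363]), np.float64(0.0047)]
post01 [ 0.4427 -0.1173] [ 0.4541 -0.1445] [array([ 0.4521, -0.1289,  0.012 ]), np.float64(0.0027)]
post34 [ 0.3943 -0.3075] [ 0.4045 -0.3304] [array([ 0.4016, -0.3204,  0.014 ]), np.float64(0.0028)]
post12 [ 0.4307 -0.1652] [ 0.4413 -0.1879] [array([ 0.4389, -0.1757,  0.0141]), np.float64(0.0033)]
post23 [ 0.4206 -0.2136] [ 0.4294 -0.2385] [array([ 0.4278, -0.2257,  0.0134]), np.float64(0.0009)]
post3 [ 0.4061 -0.2594] [ 0.4173 -0.2842] [array([ 0.4144, -0.2725,  0.0131]), np.float64(0.0032)]
choc (array([ 0.3799316 , -0.23592825,  0.0080602 ]), np.float64(0.004085081406055256)) first (array([ 0.48044885, -0.15730117,  0.01368686]), np.float64(0.0006205089981975332))
railmid (array([ 0.49887043, -0.25207635,  0.03163059]), np.float64(0.0042730813192582455))
```

```bash
cat >> h.py <<'E'
def go(p,yaw=-0.25):
    s=manip.get_state(); M=rot(s["ee_rot"]); d=M.T@(np.array(p)-s["position"])
    c,n=np.cos(yaw),np.sin(yaw); T=np.array([[c,n,0],[n,-c,0],[0,0,-1]])
    r=R.from_matrix(M.T@T).as_rotvec(degrees=True)
    print("at",s["position"].round(4),"go shift",d.round(4),"turn",r.round(2),"t",s["clock"],"F",s["contact_force"].round(2))
E
python3 - <<'E'
from h import *
s=manip.get_state(); M=rot(s["ee_rot"]); c=eyes.camera_info("wrist")
print((M.T@(c["eye"]-s["position"])).round(4),(M.T@rot(c["orientation"])).round(3),c["fx"])
go([.42,-.225,.25])
E
```

```text
[ 0.0828  0.0004 -0.1229] [[ 0.001 -0.946 -0.324]
 [ 1.     0.001  0.001]
 [-0.001 -0.324  0.946]] 329.84232304961506
at [ 0.1719 -0.5482  0.2492] go shift [ 3.334e-01 -2.342e-01 -3.000e-04] turn [-1.000e-01  1.000e-02  3.173e+01] t 0.1 F [-0.65 -0.72  0.3 ]
```

servo_tool:
  series: "0.04 -0.027 0 0 0 6; 0.08 -0.054 0 0 0 12; 0.12 -0.08 0 0 0 18; 0.16 -0.107 0 0 0 25; 0.2 -0.133 0 0 0 31.7"

```text
invalid input
```

Run:
```python
from h import *
go([.46,-.235,.25])
```

```text
at [ 0.1719 -0.5482  0.2492] go shift [ 3.686e-01 -2.127e-01 -3.000e-04] turn [-1.000e-01  1.000e-02  3.173e+01] t 0.1 F [-0.65 -0.72  0.3 ]
```

servo_tool:
  series: "0.04 -0.023 0 0 0 6 1; 0.08 -0.046 0 0 0 12 1; 0.12 -0.069 0 0 0 18 1; 0.16 -0.092 0 0 0 25 1; 0.2 -0.115 0 0 0 31.7 1"
  squeeze: 20

```text
clock: 0.6
position: [0.3292, -0.3775, 0.2497]
ee_rot: [-0.0, 0.992, -0.127, -0.0]
contact_force: [0.8, 0.1, -0.1]
width: 0.0121
gripper_force: 0.0
```

Run:
```python
from h import *
go([.46,-.235,.25])
```

```text
at [ 0.3292 -0.3775  0.2497] go shift [ 0.0906 -0.1709 -0.0003] turn [-0.02  0.01 -0.28] t 0.6 F [ 0.84  0.11 -0.06]
```

servo_tool:
  series: "0.022 -0.041 0 0 0 0 1; 0.044 -0.083 0 0 0 0 1; 0.068 -0.127 0 0 0 0 1; 0.091 -0.171 0 0 0 0 1; 0.091 -0.171 0 0 0 0 1"

```text
clock: 1.1
position: [0.462, -0.231, 0.2496]
ee_rot: [-0.002, 0.993, -0.121, 0.001]
contact_force: [-0.9, -0.6, 0.6]
width: 0.0001
gripper_force: 0.0
```

Run:
```python
from h import *
go([.46,-.235,.25])
c=eyes.camera_info("wrist"); save("wrist","w1")
np.save("w1.npy",c,allow_pickle=True)
O=np.array([.463,-.2345,0]);a=-.25
X=np.array([np.cos(a),np.sin(a),0]);Y=np.array([-X[1],X[0],0])
for n,p in(("Lf",O+.029*X+.104*Y+[0,0,.04]),("Rf",O+.029*X-.104*Y+[0,0,.04]),("p01",O-.036*X+.1*Y+[0,0,.026]),("p34",O-.036*X-.1*Y+[0,0,.026]),("choc",np.array([.38,-.236,.01]))): print(n,proj(c,p).round(1))
```

```text
at [ 0.462  -0.231   0.2496] go shift [-0.001   0.0044 -0.0004] turn [-0.19 -0.05  0.43] t 1.1 F [-0.89 -0.63  0.58]
Lf [182.4 150. ]
Rf [389.3 151.9]
p01 [194.9 206.9]
p34 [375.2 208.5]
choc [303.  238.4]
```

View pics/w1.png

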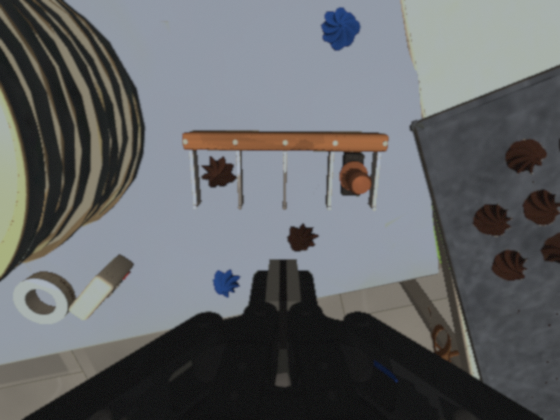

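The wrist view shows the rail from (183,141) to (388,143), posts at (195,207), (240,207), (285,207), (329,207) and (374,207), and the loose chocolate at (302,237) in front of gap c. The projections agree to about 1 px. I'll refine the numbers now.

Run:
```python
from h import *
c=np.load("w1.npy",allow_pickle=True).item(); im=cv2.imread('pics/w1.png'); h=cv2.cvtColor(im,cv2.COLOR_BGR2HSV)
w=((h[...,0]<18)&(h[...,1]>140)&(h[...,2]>110)).astype(np.uint8); w[:, :170]=0; w[:,400:]=0; w[156:]=0; w[:120]=0
r=cv2.minAreaRect(np.argwhere(w)[:,::-1].astype(np.float32)); print("rail",r)
P=[onplane(c,*p,.04) for p in cv2.boxPoints(r)]; print(np.round(P,4).tolist())
d=((h[...,2]<100)&(h[...,1]>50)).astype(np.uint8); k=np.zeros_like(d); k[218:256,282:322]=d[218:256,282:322]
p=np.argwhere(k)[:,::-1].astype(np.int32); (u,v),rad=cv2.minEnclosingCircle(p); print("choc",u,v,rad,p.mean(0),onplane(c,u,v,.008)[:2],onplane(c,*p.mean(0),.012)[:2])
O=[]
for q in((195.5,207),(240,207),(285,207),(329.5,207),(374.5,207)): x=onplane(c,*q,.022);O.append(x); print(x[:2].round(4))
e=O[0]-O[4]; print("yaw",-np.arctan2(e[0],e[1]),np.linalg.norm(e))
```

```text
rail ((284.9411315917969, 141.47291564941406), (202.03514099121094, 15.498658180236816), 0.7538483738899231)
[[0.5185, -0.143, 0.04], [0.5329, -0.1483, 0.04], [0.4827, -0.3417, 0.04], [0.4675, -0.3393, 0.04]]
choc 301.9166564941406 237.15475463867188 14.247320175170898 [300.78173719 237.97104677] [ 0.38101028 -0.23506747] [ 0.38206927 -0.23370565]
[ 0.4515 -0.1279]
[ 0.4396 -0.1764]
[ 0.4276 -0.2254]
[ 0.4157 -0.2739]
[ 0.4037 -0.3228]
yaw -0.24051519665845603 0.2006925763823279
```

Run:
```python
from h import *
go([.5184,-.1703,.075],-.243)
```

```text
at [ 0.4601 -0.2334  0.2495] go shift [ 0.0414 -0.0752  0.1746] turn [-0.03  0.04 -0.05] t 1.15 F [ 0.45 -0.38  0.33]
```

servo_tool:
  series: "0.02 -0.036 0.02 0 0 0 1; 0.041 -0.074 0.04 0 0 0 1; 0.041 -0.074 0.085 0 0 0 1; 0.041 -0.074 0.13 0 0 0 1; 0.041 -0.074 0.17 0 0 0 1"

```text
clock: 1.65
position: [0.5156, -0.1751, 0.0781]
ee_rot: [0.0, 0.992, -0.125, -0.001]
contact_force: [-0.5, -0.4, -0.1]
width: -0.0
gripper_force: 0.0
```

servo_tool:
  series: "0 0 0.003 0 0 0 1; 0 0 0.006 0 0 0 1; 0 0 0.009 0 0 0 1; 0 0 0.011 0 0 0 1; 0 0 0.013 0 0 0 1"

```text
clock: 2.15
position: [0.5178, -0.175, 0.0685]
ee_rot: [0.001, 0.992, -0.124, 0.002]
contact_force: [1.0, 0.0, -1.0]
width: -0.0001
gripper_force: 0.0
```

servo_tool:
  series: "0 0 0.002 0 0 0 1; 0 0 0.004 0 0 0 1; 0 0 0.006 0 0 0 1; 0 0 0.007 0 0 0 1; 0 0 0.008 0 0 0 1"

```text
clock: 2.65
position: [0.5169, -0.1743, 0.0588]
ee_rot: [0.0, 0.992, -0.124, -0.0]
contact_force: [-0.4, 0.6, 0.2]
width: 0.0
gripper_force: 0.0
```

servo_tool:
  series: "0 0 0.001 0 0 0 1; 0 0 0.001 0 0 0 1"

```text
clock: 2.85
position: [0.5168, -0.1743, 0.0587]
ee_rot: [0.0, 0.992, -0.124, 0.0]
contact_force: [-1.8, -0.1, 5.9]
width: 0.0002
gripper_force: 2.9
```

Touch behind gap one registered at 5.9 N. Next: lift, shift to gap two, touch.

servo_tool:
  series: "0 0 -0.015 0 0 0 1; 0 0 -0.025 0 0 0 1; 0 0.025 -0.025 0 0 0 1; 0 0.047 -0.025 0 0 0 1; 0 0.047 -0.025 0 0 0 1"

```text
clock: 3.35
position: [0.5054, -0.2222, 0.0835]
ee_rot: [0.001, 0.992, -0.125, 0.001]
contact_force: [0.6, 1.0, -0.2]
width: -0.0004
gripper_force: 0.0
```

servo_tool:
  series: "0 0 0.01 0 0 0 1; 0 0 0.018 0 0 0 1; 0 0 0.022 0 0 0 1; 0 0 0.024 0 0 0 1; 0 0 0.025 0 0 0 1"

```text
clock: 3.85
position: [0.5045, -0.2186, 0.0587]
ee_rot: [-0.001, 0.992, -0.124, -0.001]
contact_force: [-5.1, 3.7, 16.2]
width: -0.0001
gripper_force: 8.1
```

servo_tool:
  series: "0 0 0 0 0 0 1; 0 0 0 0 0 0 1"

```text
clock: 4.05
position: [0.5045, -0.2186, 0.0587]
ee_rot: [-0.0, 0.992, -0.124, -0.001]
contact_force: [-3.2, 1.3, 9.2]
width: 0.0001
gripper_force: 4.6
```

servo_tool:
  series: "0 0 -0.015 0 0 0 1; 0 0 -0.025 0 0 0 1; 0 0.025 -0.025 0 0 0 1; 0 0.048 -0.025 0 0 0 1; 0 0.048 -0.025 0 0 0 1"

```text
clock: 4.55
position: [0.4937, -0.2686, 0.0833]
ee_rot: [0.001, 0.992, -0.125, 0.001]
contact_force: [0.8, 0.2, 0.2]
width: -0.0
gripper_force: 0.0
```

servo_tool:
  series: "0 0 0.01 0 0 0 1; 0 0 0.018 0 0 0 1; 0 0 0.022 0 0 0 1; 0 0 0.024 0 0 0 1; 0 0 0.025 0 0 0 1"

```text
clock: 5.05
position: [0.4927, -0.265, 0.0587]
ee_rot: [-0.001, 0.992, -0.124, -0.001]
contact_force: [-3.9, 3.5, 15.7]
width: 0.0002
gripper_force: 7.9
```

servo_tool:
  series: "0 0 0 0 0 0 1; 0 0 0 0 0 0 1"

```text
clock: 5.25
position: [0.4927, -0.2649, 0.0587]
ee_rot: [-0.001, 0.992, -0.124, -0.001]
contact_force: [-3.6, 2.7, 8.0]
width: -0.0003
gripper_force: 4.5
```

servo_tool:
  series: "0 0 -0.03 0 0 0 1; 0 0 -0.06 0 0 0 1; 0 0 -0.1 0 0 0 1; 0 0 -0.1 0 0 0 1; 0 0 -0.1 0 0 0 1"

```text
clock: 5.75
position: [0.4939, -0.2661, 0.1587]
ee_rot: [0.0, 0.992, -0.124, 0.001]
contact_force: [-0.4, -0.5, -0.1]
width: -0.0001
gripper_force: 0.0
```

Run:
```python
from h import *
X=np.array([.9706,-.2406]);c=np.array([.3813,-.2345])
p=c-.05*X; print(p); go([*p,.16],-.243); go([*p,.023],-.243)
```

```text
[ 0.33277 -0.22247]
at [ 0.4939 -0.2661  0.1587] go shift [-0.1669 -0.0026 -0.0016] turn [ 0.04 -0.11 -0.33] t 5.75 F [-0.43 -0.48 -0.14]
at [ 0.4939 -0.2661  0.1587] go shift [-0.1672 -0.0027  0.1354] turn [ 0.04 -0.11 -0.33] t 5.75 F [-0.43 -0.48 -0.14]
```

All three touches are in order. Next, go behind the loose chocolate with the fingers slightly apart as a cradle.

servo_tool:
  series: "-0.04 0 0 0 0 0 1; -0.08 -0.001 0 0 0 0 0.84; -0.12 -0.002 0 0 0 0 0.84; -0.167 -0.003 0 0 0 0 0.84; -0.167 -0.003 0 0 0 0 0.84"

```text
clock: 6.25
position: [0.3252, -0.217, 0.1553]
ee_rot: [-0.003, 0.992, -0.125, -0.005]
contact_force: [0.2, 1.2, -0.3]
width: 0.0135
gripper_force: 0.0
```

servo_tool:
  series: "0 0 0.03 0 0 0 0.84; 0 0 0.06 0 0 0 0.84; 0 0 0.085 0 0 0 0.84; 0 0 0.105 0 0 0 0.84; 0 0 0.115 0 0 0 0.84"

```text
clock: 6.75
position: [0.3311, -0.2207, 0.0403]
ee_rot: [-0.002, 0.992, -0.124, -0.002]
contact_force: [-0.1, -0.0, 0.4]
width: 0.0138
gripper_force: 0.0
```

Run:
```python
from h import *
go([.33277,-.22247,.023],-.243)
c=eyes.camera_info("wrist"); save("wrist","w2"); np.save("w2.npy",c,allow_pickle=True)
print(proj(c,[.3813,-.2345,.01]))
```

```text
at [ 0.3311 -0.2207  0.0403] go shift [0.0022 0.0014 0.0173] turn [-0.16  0.27 -0.37] t 6.75 F [-0.12 -0.    0.36]
[283.45170399 165.26648852]
```

View pics/w2.png

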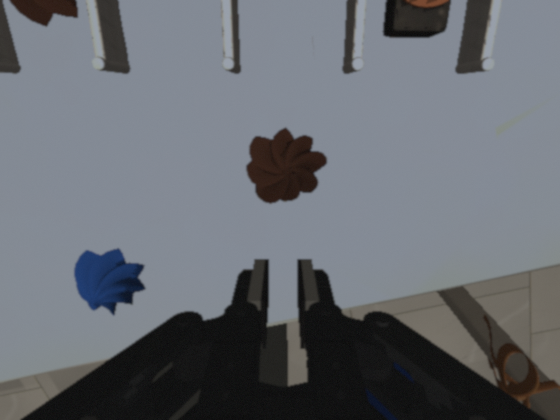

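The close wrist view shows the chocolate at (286,166), gap c's posts at (228,63) and (358,63), and the cradle centred at about (284,270). The table edge is well clear.

Run:
```python
from h import *
c=np.load("w2.npy",allow_pickle=True).item(); h=cv2.cvtColor(cv2.imread('pics/w2.png'),cv2.COLOR_BGR2HSV)
k=np.zeros(h.shape[:2],np.uint8); k[110:225,220:350]=((h[...,1]>80)&(h[...,2]<130)&((h[...,0]<20)|(h[...,0]>165)))[110:225,220:350]
p=np.argwhere(k)[:,::-1].astype(np.int32); (u,v),r=cv2.minEnclosingCircle(p); C=onplane(c,u,v,.008)
A,B,E1,E2=[onplane(c,*q,.026) for q in((228,63),(358,63),(98,63),(488.5,64))]
e=E1-E2; y=e/np.linalg.norm(e); x=np.array([y[1],-y[0],0]); m=(A+B)/2; s=manip.get_state()
print("choc",u,v,r,C[:2],onplane(c,u+r,v,.008)-onplane(c,u-r,v,.008),"pitch",np.linalg.norm(A-B),"yaw",-np.arctan2(y[0],y[1]),"gapc",m[:2])
print("choc rel gap x,y",(C-m)@x,(C-m)@y,"tcp rel choc",(s["position"]-C)@x,(s["position"]-C)@y)
go(C-.05*x-[0,0,C[2]-.023],-np.arctan2(y[0],y[1]))
```

```text
choc 284.7245788574219 165.26788330078125 39.94229507446289 [ 0.38074992 -0.23498515] [-0.00931139 -0.03678998  0.        ] pitch 0.04947469020675063 yaw -0.25084167240625205 gapc [ 0.42182652 -0.24847623]
choc rel gap x,y -0.04313980714731678 0.002872856140670687 tcp rel choc -0.0521640460105531 0.0017945658917878013
at [ 0.3307 -0.2203  0.0396] go shift [0.0023 0.0019 0.0166] turn [-0.21  0.36  0.09] t 6.8 F [-0.24 -0.04 -1.37]
```

servo_tool:
  series: "0 0.001 0.006 0 0 0 0.84; 0 0.002 0.011 0 0 0 0.84; 0 0.002 0.015 0 0 0 0.84; 0.005 0.002 0.016 0 0 0 0.84; 0.01 0.002 0.016 0 0 0 0.84"

```text
clock: 7.3
position: [0.342, -0.2269, 0.0271]
ee_rot: [0.0, 0.992, -0.125, 0.0]
contact_force: [0.3, -0.8, -0.3]
width: 0.0134
gripper_force: 0.0
```

Run:
```python
from h import *
x=np.array([.9687,-.2482,0]);go(np.array([.38075,-.23499,.023])-.0276*x,-.2508)
go(np.array([.42183,-.24848,.023])-.0276*x,-.2508)
```

```text
at [ 0.342  -0.2269  0.0271] go shift [ 0.0119 -0.0018  0.0041] turn [ 0.02 -0.03  0.06] t 7.3 F [ 0.32 -0.82 -0.34]
at [ 0.342  -0.2269  0.0271] go shift [0.0551 0.0011 0.0042] turn [ 0.02 -0.03  0.06] t 7.3 F [ 0.32 -0.82 -0.34]
```

servo_tool:
  series: "0.003 -0.001 0.001 0 0 0 0.84; 0.007 -0.0015 0.002 0 0 0 0.84; 0.012 -0.0015 0.002 0 0 0 0.84; 0.017 -0.001 0.002 0 0 0 0.84; 0.022 -0.0005 0.002 0 0 0 0.84"

```text
clock: 7.8
position: [0.3635, -0.2318, 0.0251]
ee_rot: [0.0, 0.992, -0.124, 0.0]
contact_force: [0.1, 0.4, -0.1]
width: 0.0134
gripper_force: 0.0
```

servo_tool:
  series: "0.006 0.0005 0 0 0 0 0.84; 0.012 0.001 0 0 0 0 0.84; 0.018 0.001 0 0 0 0 0.84; 0.022 0.001 0 0 0 0 0.84; 0.022 0.001 0 0 0 0 0.84"

```text
clock: 8.3
position: [0.3848, -0.2384, 0.025]
ee_rot: [0.0, 0.992, -0.124, 0.0]
contact_force: [-0.9, 0.0, 0.1]
width: 0.0134
gripper_force: 0.0
```

Run:
```python
from h import *
x=np.array([.9687,-.2482,0]);go(np.array([.42183,-.24848,.023])-.0276*x,-.2508)
save("wrist","w3"); np.save("w3.npy",eyes.camera_info("wrist"),allow_pickle=True); print(manip.get_state()["width"])
```

```text
at [ 0.3848 -0.2384  0.025 ] go shift [0.0108 0.0006 0.002 ] turn [ 0.02 -0.04  0.09] t 8.3 F [-0.88  0.05  0.07]
0.01334249181327033
```

View pics/w3.png

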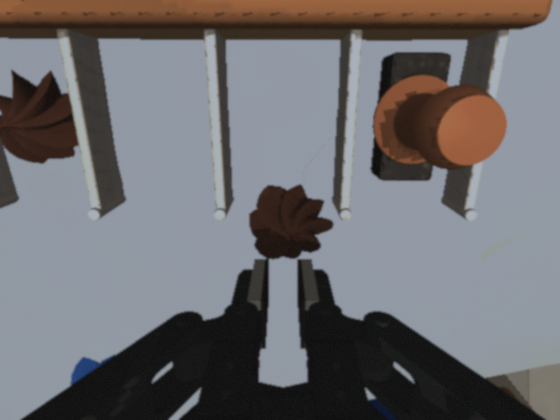

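The chocolate sits at (290,222) with its leading edge between the posts at (220,214) and (345,214). It's about 3 mm right of the gap's middle, so I'll push on with a slight left drift and look again.

servo_tool:
  series: "0.001 -0.001 0 0 0 0 0.84; 0.002 -0.002 0 0 0 0 0.84; 0.003 -0.003 0 0 0 0 0.84; 0.005 -0.004 0 0 0 0 0.84; 0.006 -0.004 0 0 0 0 0.84"

```text
clock: 8.85
position: [0.391, -0.2356, 0.0251]
ee_rot: [0.0, 0.992, -0.124, 0.0]
contact_force: [-0.3, 0.7, 0.3]
width: 0.0132
gripper_force: 0.0
```

Run:
```python
from h import *
x=np.array([.9687,-.2482,0]);go(np.array([.42183,-.24848,.023])-.0276*x,-.2508)
c=eyes.camera_info("wrist");save("wrist","w4")
from h import cv2
X=x;Y=np.array([.2482,.9687,0]);G=np.array([.42183,-.24848,0])
for n in("w3","w4"):
    cc=c if n=="w4" else np.load("w3.npy",allow_pickle=True).item()
    h=cv2.cvtColor(cv2.imread(f'pics/{n}.png'),cv2.COLOR_BGR2HSV); k=np.zeros(h.shape[:2],np.uint8)
    k[140:259,235:336]=((h[...,1]>80)&(h[...,2]<130)&((h[...,0]<20)|(h[...,0]>165)))[140:259,235:336]
    N,l,st,ce=cv2.connectedComponentsWithStats(k); i=1+np.argmax(st[1:,4]); p=np.argwhere(l==i)[:,::-1].astype(np.int32)
    (u,v),r=cv2.minEnclosingCircle(p); C=onplane(cc,u,v,.008)-[0,0,.008]; print(n,st[i],u,v,r,"rel gap mm",1000*(C-G)@X,1000*(C-G)@Y)
    print([proj(cc,G+s*.025*Y+[0,0,z]).round(1).tolist() for s in(1,-1) for z in(.026,.008)])
```

```text
at [ 0.391  -0.2356  0.0251] go shift [0.0054 0.0049 0.0021] turn [ 0.01 -0.01  0.08] t 8.85 F [-0.3   0.69  0.26]
w3 [ 251  187   81   70 3933] 289.7952880859375 221.9717559814453 41.254722595214844 rel gap mm -10.161007435180107 -3.175346774050278
[[219.3, 214.3], [226.6, 200.5], [346.6, 214.6], [339.1, 200.8]]
w4 [ 258  186   78   73 3964] 295.3022766113281 222.5061492919922 40.39896011352539 rel gap mm -4.505396803823162 -1.5862453062934139
[[230.5, 228.2], [236.4, 213.1], [355.8, 228.5], [347.4, 213.3]]
```

View pics/w4.png

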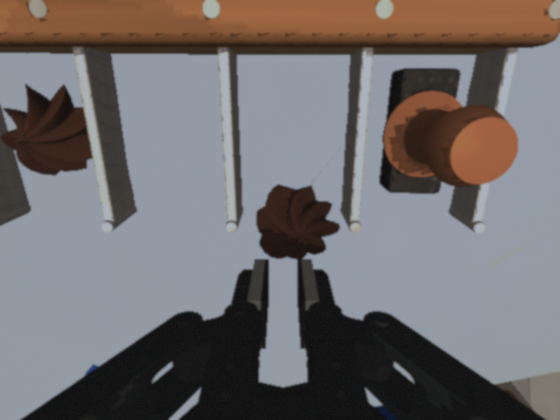

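The chocolate is now between the posts at (296,222), 4.5 mm short of the mouth line and 1.6 mm right of the middle. I'll back off, shut the fingers, centre, and push in.

servo_tool:
  series: "-0.005 0 0 0 0 0 0.84; -0.01 0.002 0 0 0 0 1; -0.01 0.0065 0 0 0 0 1; -0.01 0.0065 0 0 0 0 1; -0.01 0.0065 0 0 0 0 1"

```text
clock: 9.4
position: [0.3796, -0.2399, 0.0251]
ee_rot: [0.0, 0.992, -0.125, 0.0]
contact_force: [-0.4, 0.9, 0.2]
width: 0.0003
gripper_force: 0.0
```

servo_tool:
  series: "0.006 0 0 0 0 0 1; 0.012 0 0 0 0 0 1; 0.018 -0.0005 0 0 0 0 1; 0.023 -0.001 0 0 0 0 1; 0.026 -0.001 0 0 0 0 1"

```text
clock: 9.9
position: [0.4057, -0.245, 0.025]
ee_rot: [0.0, 0.992, -0.124, 0.0]
contact_force: [-1.0, -0.0, -0.4]
width: -0.0001
gripper_force: 0.2
```

Run:
```python
from h import *
x=np.array([.9687,-.2482,0]);go(np.array([.42183,-.24848,.025])+.001*x,-.2508)
save("wrist","w5")
```

```text
at [ 0.4057 -0.245   0.025 ] go shift [ 0.0174 -0.0006 -0.    ] turn [ 0.01 -0.02  0.1 ] t 9.9 F [-1.   -0.01 -0.43]
```

View pics/w5.png

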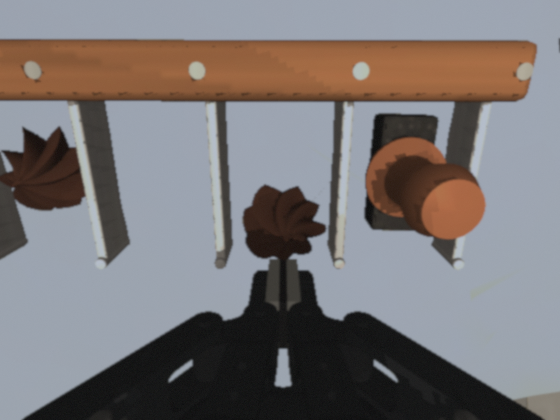

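The chocolate, at (283,222), is centred in the gap between the posts at (220,263) and (339,263). I'll finish the push.

servo_tool:
  series: "0.005 0 0 0 0 0 1; 0.01 0 0 0 0 0 1; 0.014 0 0 0 0 0 1; 0.017 0 0 0 0 0 1; 0.019 0 0 0 0 0 1"

```text
clock: 10.45
position: [0.4237, -0.2497, 0.025]
ee_rot: [0.0, 0.992, -0.124, 0.0]
contact_force: [-0.2, 0.2, 0.3]
width: 0.0001
gripper_force: 0.1
```

servo_tool:
  series: "-0.003 0 0 0 0 0 1; -0.01 0 0 0 0 0 1; -0.025 0 0 0 0 0 1; -0.05 0 0 0 0 0 1; -0.05 0 -0.02 0 0 0 1"

```text
clock: 10.95
position: [0.3688, -0.233, 0.0429]
ee_rot: [-0.003, 0.992, -0.125, -0.005]
contact_force: [0.6, -0.4, 1.5]
width: -0.0006
gripper_force: 0.0
```

servo_tool:
  series: "0 0 -0.04 0 0 0 1; 0 0 -0.08 0 0 0 1; 0.04 0 -0.11 0 0 0 1; 0.06 0 -0.11 0 0 0 1; 0.06 0 -0.11 0 0 0 1"

```text
clock: 11.45
position: [0.4354, -0.2533, 0.1563]
ee_rot: [0.001, 0.992, -0.124, 0.002]
contact_force: [0.4, 0.9, 0.6]
width: 0.0002
gripper_force: 0.0
```

Run:
```python
from h import *
go([.42,-.248,.15],-.25)
c=eyes.camera_info("wrist");save("wrist","w6")
X=np.array([.9687,-.2482,0]);Y=np.array([.2482,.9687,0]);G=np.array([.42183,-.24848,0])
print([proj(c,G+s*.025*Y+[0,0,z]).round(1).tolist() for s in(1,-1) for z in(.026,.008)])
h=cv2.cvtColor(cv2.imread('pics/w6.png'),cv2.COLOR_BGR2HSV); q=proj(c,G+.03*X+[0,0,.01]).astype(int); print(q)
k=np.zeros(h.shape[:2],np.uint8); sl=np.s_[q[1]-45:q[1]+60,q[0]-40:q[0]+40]
k[sl]=((h[...,1]>80)&(h[...,2]<130)&((h[...,0]<20)|(h[...,0]>165)))[sl]
N,l,st,ce=cv2.connectedComponentsWithStats(k); i=1+np.argmax(st[1:,4]); p=np.argwhere(l==i)[:,::-1].astype(np.int32)
(u,v),r=cv2.minEnclosingCircle(p); C=onplane(c,u,v,.008)-[0,0,.008]; print(st[i],u,v,r,"rel gap mm",1000*(C-G)@X,1000*(C-G)@Y)
```

```text
at [ 0.4354 -0.2533  0.1563] go shift [-0.0162 -0.0014  0.0063] turn [ 0.11 -0.27  0.07] t 11.45 F [0.44 0.85 0.57]
[[249.3, 221.6], [251.2, 214.3], [310.1, 221.7], [308.4, 214.4]]
[279 181]
[ 262  162   41   37 1088] 281.2317199707031 180.6007080078125 21.229198455810547 rel gap mm 30.234713478693944 -1.2051690082225077
```

View pics/w6.png

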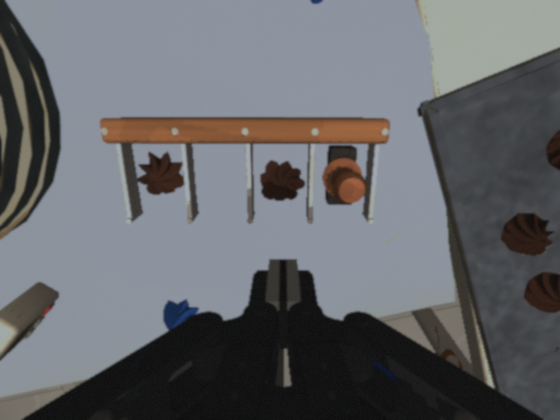

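The chocolate, at (281,180), stands fully inside gap c with its centre 30 mm past the mouth line. The first chocolate at (162,174), the stamp and the blue one haven't moved, and the arm is clear.

```bash
python3 -c "
from h import *
print(manip.sign_off())"
```

```text
the job is handed in; nothing more can be done
None
```

I touched the back rail behind gaps one, two and three in order, not behind gap four, then pushed the loose chocolate fully into gap three (front edge about 10 mm behind the divider fronts), with the arm clear, and handed the job in at about 11.5 s.

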